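# Set up the folding rest and lean the carton on it

### The job

Set up the folding rest: swing its backrest up by the bar at its free end, then push the knuckle of its folding side stay past straight as far as its stop, so that the backrest holds up alone when you let go. Only then push the carton, which stands upright on the rest's front ledge, high on its side so that it tips back and is left leaning against the backrest. Leave the tools and small parts lying about as they are.

Things in the scene. Friction and masses are not known exactly. Their poses are not given: they have to be found in the camera images.
- folding_rest: Grey steel base, 273 x 196 mm, fixed to the bench. Origin on the bench top under the hinge line, midway across; x points away from the robot side, y left along the hinge line, z up. From x = -103 to 0 mm a ledge 6 mm thick, with a 16 mm lip at the front, carries the carton. Side rails 10 mm high at y = +-90 mm run back to x = 170 mm; under the bar is bare bench.
- rest_hinge (a point): Middle of the backrest's hinge line: 30 mm above the base's origin. Same axes as the base.
- backrest (a joint): Backrest angle, rad. 0 = folded flat, pointing along base +x, 30 mm over the bench; grows as its free end swings up and towards the robot; at most 1.134 (stay dead straight), about 1.12 when locked. About 0.35 kg on a free hinge: it falls back from low angles; above about 1.0 the stiff knuckle holds its weight. Lifting alone does not bring the stay past straight.
- grip_bar (a point): Middle of the round cross bar at the backrest's free end: steel, 10 mm thick, 128 mm long along the hinge direction, 175 mm from the hinge line. Between the bar and the backrest's sheet is an opening of 50 x 140 mm for a finger. The bar may turn in the grip.
- knuckle (a joint): Angle between the stay's two links, rad: 0 = folded as found, 2.80 = dead straight, 3.00 = at the stop past straight (locked by the backrest's weight). Stiff: stays where left (0.075 N m). Unlocked, the knuckle lies above the line from stay pivot to backrest pin; to lock, it moves through that line, down and towards the robot, by an arc about the stay pivot.
- stay_pivot (a point): Fixed pivot of the stay's lower link on the base, at base x = 150 mm, 30 mm above the bench (point given at y = 0; the links stand on the left, at y = 90 to 101 mm). The lower link is 88 mm long to the knuckle; the upper link, 56 mm, goes on to a pin on the backrest 110 mm from the hinge line.
- knuckle_knob (a point): Where to take the knuckle's knob: a black round knob, 14 mm thick and 46 mm long, sticking out to the left (base +y) from the knuckle, y = 101 to 147 mm; this point is on its axis at y = 132 mm. It moves in an arc of 88 mm radius about the stay pivot.
- carton_centre (a point): Centre of the shut carton, 50 x 315 x 235 mm, about 0.85 kg. It stands on a long narrow side on the ledge, 235 mm tall, 315 mm wide along the hinge line. Its x axis points up, z to the robot side through its broad face (25 mm from here), y along its width. It topples by itself once tipped over 12 degrees and comes to lean about 28 degrees back on the bar.
- oil_stone: Bystander, dark oil stone block lying on the bench; leave it alone.
- dust_boot: Bystander, small black rubber dust boot lying on the bench; leave it alone.
- adjusting_bar: Bystander, flat steel bar with a dark dipped grip lying on the bench; leave it alone.
- hammer: Bystander, ball-pein hammer lying on the bench; leave it alone.
- screwdriver: Bystander, pocket screwdriver lying on the bench; leave it alone.
- carton: The carton itself, with its origin at the middle of its broad back face (the one towards the backrest), axes as above.

How it is judged:
On the way, in this order (a step that is already met when the one before it is completed fails the run):
1. The stay is locked past straight and the backrest holds up alone, untouched by the robot, while the carton still stands upright (value of joint knuckle above 2.9 rad and value of joint backrest above 1 rad and contact force between the fingers and folding_rest below 0.1 N and angle between carton_centre's own x axis and vertical below 0.12 rad), for 0.3 s.
2. The carton leans back on the backrest (angle between carton_centre's own x axis and vertical between 0.3 and 0.62 rad and y of carton_centre in the frame of folding_rest between -0.045 and 0.045 m and x of carton_centre in the frame of folding_rest between -0.04 and 0.05 m), for 0.3 s.
At the end, for the whole second after the job is handed in: The stay is past straight (knuckle over 2.9 rad) with the backrest up (over 1.0 rad) and not touched; the carton is at rest, leaning 0.3 to 0.62 rad (17 to 36 degrees) back from upright, its centre within 45 mm of the rest's mid-plane and between 40 mm in front of and 50 mm behind the hinge line (all of step 2 and value of joint knuckle above 2.9 rad and value of joint backrest above 1 rad and contact force between the fingers and folding_rest below 0.1 N and linear speed of carton below 0.01 m/s and velocity of joint backrest below 0.05 rad/s).
It fails at once if A bystander is pushed more than 30 mm from its place (distance of any of oil_stone, dust_boot, adjusting_bar, hammer, screwdriver from where it was at the start of the episode above 0.03 m).
It fails at once if The carton is tipped over flat (angle between carton_centre's own x axis and vertical above 1 rad).
It also fails if it takes over 61 s, if anything falls off the work surface, if the arm or the gripper's body presses on something with over 40 N, if the wrist force passes 120 N, or if a joint passes its speed limit or range.

### The arm

A 7-joint arm with a two-finger parallel gripper is mounted at the origin on a cart in front of the work surface, level with it; the furniture and walls round the work are solid. World frame = base frame: x ahead of the robot, y to its left, z up, the work surface at z = 0. Lengths are in m, angles in rad, forces in N, time in s.
With the tool pointing down it reaches from about 0.425 to 1.025 m from the base axis. Payload 9.4 kg.
Tool frame: the origin (TCP) lies at the very end of the fingers, on their centre line; the grasp point (between the pads) lies env.pinch_z behind it (env.pinch_z is the distance from the TCP to the grasp point, in m); y points along the fingers, z is the direction in which the jaws open and shut, and the axes are right-handed (so a half turn about y gives the same grasp; the last joint's range is limited). The gripper opens to 85 mm and grips with 20 to 120 N. Pads are 22 mm wide; open, the fingers measure 114 mm over their backs; the gripper's body (76 mm by 85 mm) begins 54 mm behind the grasp point. The pads swing forward as they close: fully open they stand 13 mm farther back than shut.
Start: joints at [1.136, 0.599, -0.003, 1.599, 0.002, 0.943, -0.08], TCP at [0.254, -0.679, 0.231] pointing down, gripper open.
Joint ranges: [-2.57, 2.57], [-0.35, 1.97], [-1.29, 1.29], [0.11, 2.56], [-1.05, 4.19], [0.11, 1.86], [-2.63, 2.63]. Speed limits (rad/s): [2.22, 2.22, 3.01, 3.01, 3.14, 3.14, 3.14].

### API

Orientations are given as a unit quaternion [x, y, z, w].
In Python, from bench import env gives the robot as it stands.
- The arm moves only by the tool servo_tool, never from a script. Its argument "commands" is a list of rows, each a list of 7 numbers: the opening in per cent of the stroke, from 0 (shut) to 100 (fully open), then the shift along the world's x, y, z in mm, then the turn, a rotation vector about the world's x, y, z in degrees. In form: [[hand, dx, dy, dz, ax, ay, az], ...]. A call has 1 to 10 rows; each row is the pose to reach, as a shift and turn from the pose measured when the call began; what a row does not reach only later rows make up. A row lasts 1/8 s, in which the tool goes at most 62.5 mm and 10.7 degrees, less where a joint would pass 70% of its speed; a pose out of reach is approached as far as the arm can. A call with a gripper value outside its range is refused whole. The fingers move at their own pace and stop on an object; "newtons" is the grip in N (left out, the last holds). Time passes only in rows, so rows that repeat a pose let the fingers close. It gives the time, the measured TCP pose, the force and the opening at its end, in the units of the state.
- env.get_state(): the state, without advancing time (a new reading comes with each control period).
- env.grab_frame(name): name is "scene" or "top" or "wrist"; returns a dict with "frame" (384x512x3 uint8, red, green, blue), "K" (3x3 intrinsics, pixels), "eye" and "orientation" of the camera in the world. Camera axes: x right, y down, z forward; pixel columns grow to the right and rows downward; lengths in m; the calibration is good to about 2 mm. A picture is of the moment at which its call begins. There is no depth.
- env.finish_job(): hands the job in, once; it reports no verdict.
The state is a dict: "t": time; "qpos": joint angles; "dq": joint speeds; "joint_efforts": joint torques, N m; "tool_pos": TCP position; "tcp_rot": TCP orientation; "wrist_force": force on the tool from outside, world axes, zero at the start; "wrist_torque": the same for the moment, N m; "opening": finger opening in m.
Only numpy, scipy, OpenCV 4.12 (cv2) and the standard library are available. Lean on these libraries where they do the work, as an engineer would, in place of code of your own. Each camera call takes 0.05 s, during which the arm holds its last target. There are 200 camera calls.

## Working session

There is one attempt and no reset: what is moved stays moved. The work goes in short steps, Python scripts to look and compute and a tool call to move; the robot and the scene stay as the last step left them, time stands still between calls to the robot, and variables do not carry over. Pictures are saved under pics/ and viewed, about 8 in all and at most 12, crops included, and the job is handed in when it is done.

Besides the shell and the picture viewer there is one more tool, called after "Call:" by a JSON object that holds its "op" and its "data", one argument or row to a line. servo_tool: Moves the arm, as the interface text tells. Its arguments: {"type":"object","properties":{"commands":{"type":"array"},"newtons":{"type":"number"}},"required":["commands"]}

```bash
mkdir -p pics; ls
python3 - <<'E'
from bench import env
import cv2,numpy as np
print(env.pinch_z, env.get_state())
for n in ("scene","top"):
    f=env.grab_frame(n); cv2.imwrite(f"pics/{n}0.png",f["frame"][:,:,::-1])
    np.savez(f"pics/{n}0.npz",**f)
    print(n,f["K"].tolist(),f["eye"],f["orientation"])
E
```

```text
pics
0.0187 {'t': 0.0, 'qpos': array([ 1.13627249,  0.60017817, -0.00254193,  1.60013737,  0.00179925,
        0.94289744, -0.07978002]), 'dq': array([ 0.00017971,  0.00072155,  0.00022682,  0.00021813, -0.00081263,
        0.00098287,  0.00159225]), 'joint_efforts': array([ 6.43643057e-05, -7.76450872e+01,  1.56462841e+00, -2.58004671e+01,
        1.22839969e-02,  8.99528299e-03, -5.89712795e-05]), 'tool_pos': array([ 0.25373737, -0.67863746,  0.23037598]), 'tcp_rot': array([-0.12601549,  0.69636615, -0.69526346,  0.12570997]), 'wrist_force': array([ 0.10635429,  1.28207102, -0.21714194]), 'wrist_torque': array([0.01380311, 0.02613679, 0.00649583]), 'opening': 0.08544210053680618}
scene [[458.6395792564482, 0.0, 248.66507550255253], [0.0, 458.6395792564482, 194.6906435829039], [0.0, 0.0, 1.0]] [0.91525841 0.828184   1.27095538] [ 0.20387491  0.9201431  -0.32635453 -0.07255633]
top [[482.38953286734574, 0.0, 259.41224616036254], [0.0, 482.38953286734574, 185.8856432440349], [0.0, 0.0, 1.0]] [ 0.43477784 -0.02642214  1.83246171] [ 0.71609707 -0.69746492  0.02282089 -0.01506212]
```

View pics/scene0.png

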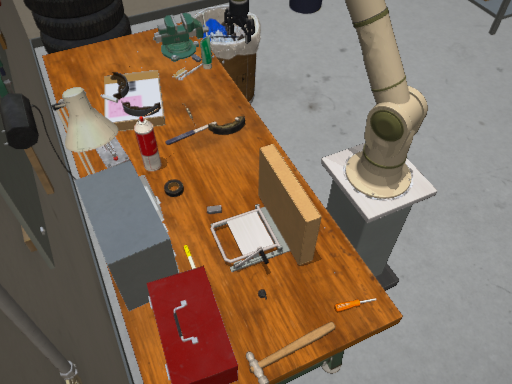

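View pics/top0.png

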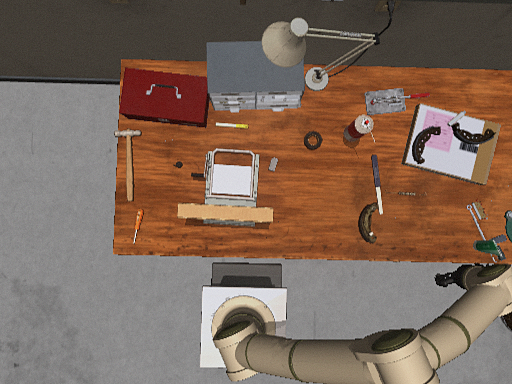

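```bash
cat > h.py <<'E'
import numpy as np,cv2
from scipy.spatial.transform import Rotation as R
def load(p): return dict(np.load(p))
def ray(f,uv):
    d=np.linalg.inv(f["K"])@[uv[0],uv[1],1]; return f["eye"],R.from_quat(f["orientation"]).as_matrix()@d
def onz(f,uv,z):
    e,d=ray(f,uv); return e+d*(z-e[2])/d[2]
def proj(f,p):
    c=f["K"]@(R.from_quat(f["orientation"]).as_matrix().T@(np.asarray(p)-f["eye"])); return c[:2]/c[2]
E
python3 - <<'E'
import cv2,numpy as np
a=cv2.imread("pics/top0.png")[135:240,165:285]; b=cv2.imread("pics/scene0.png")[140:310,200:330]
a=cv2.resize(a,None,fx=4.5,fy=4.5,interpolation=cv2.INTER_CUBIC)[:, :540]; b=cv2.resize(b,None,fx=3.5,fy=3.5,interpolation=cv2.INTER_CUBIC)
h=600;c=np.zeros((600,800,3),np.uint8)
a=cv2.resize(cv2.imread("pics/top0.png")[140:235,170:280],None,fx=3.6,fy=3.6,interpolation=cv2.INTER_CUBIC)
b=cv2.resize(cv2.imread("pics/scene0.png")[140:306,205:325],None,fx=3.3,fy=3.6,interpolation=cv2.INTER_CUBIC)
c[:a.shape[0],:a.shape[1]]=a; c[:b.shape[0],400:400+b.shape[1]]=b[:600,:400]
cv2.imwrite("pics/crop.png",c)
E
```

```text
(no output)
```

View pics/crop.png

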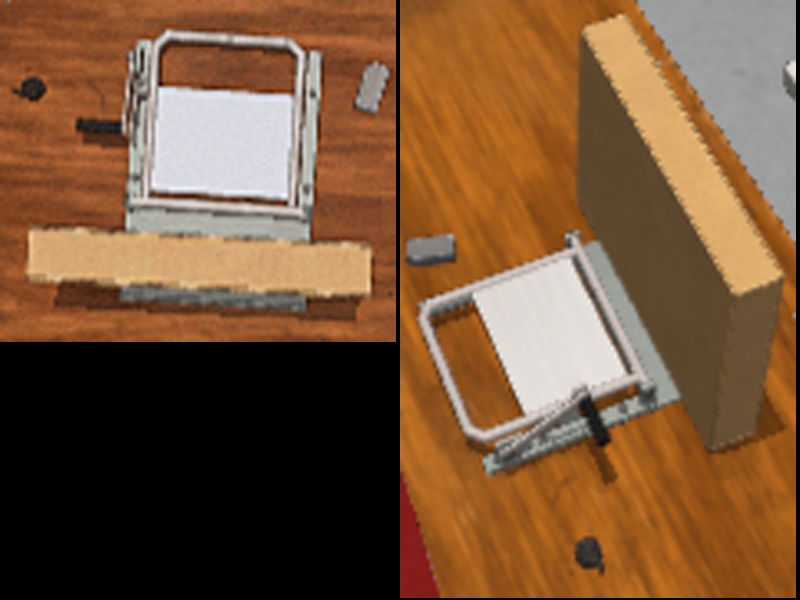

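Run:
```python
from h import *
t=load("pics/top0.npz");s=load("pics/scene0.npz")
T=lambda u,v:(170+u/3.6,140+v/3.6)
S=lambda u,v:(205+(u-400)/3.3,140+v/3.6)
def show(n,f,uv,z): print(n,np.round(onz(f,uv,z),4))
show("rail end L outer",t,T(133,42),.01);show("rail end R outer",t,T(321,52),.01)
show("lip front L",t,T(120,299),.016);show("lip front R",t,T(305,311),.016)
show("bar L",t,T(168,37),.03);show("bar R",t,T(290,40),.03)
for u,v in [(28,228),(372,243),(28,279),(370,297)]: show("carton top",t,T(u,v),.241)
show("S bar",s,S(424,305),.03);show("S bar2",s,S(475,440),.03)
for u,v in [(582,25),(627,14),(738,294),(781,275)]: show("S carton top",s,S(u,v),.241)
show("S rail end L",s,S(490,470),.01)
# knob two-view: tip
for a,b in [((78,125),(602,440)),((125,127),(585,400))]:
    e1,d1=ray(t,T(*a));e2,d2=ray(s,S(*b))
    x=np.linalg.lstsq(np.c_[d1,-d2],e2-e1,rcond=None)[0]; p,q=e1+d1*x[0],e2+d2*x[1]
    print("knob",np.round((p+q)/2,4),np.linalg.norm(p-q))
```

```text
rail end L outer [0.6574 0.1572 0.01  ]
rail end R outer [ 0.6523 -0.0411  0.01  ]
lip front L [0.3873 0.1615 0.016 ]
lip front R [ 0.3798 -0.0315  0.016 ]
bar L [0.6612 0.1189 0.03  ]
bar R [ 0.6616 -0.0083  0.03  ]
carton top [0.4557 0.2243 0.241 ]
carton top [ 0.4502 -0.0905  0.241 ]
carton top [0.4092 0.2227 0.241 ]
carton top [ 0.4009 -0.0899  0.241 ]
S bar [ 0.6524 -0.0193  0.03  ]
S bar2 [0.6626 0.1334 0.03  ]
S carton top [ 0.4466 -0.09    0.241 ]
S carton top [ 0.4014 -0.084   0.241 ]
S carton top [0.4551 0.2262 0.241 ]
S carton top [0.4132 0.2257 0.241 ]
S rail end L [0.6576 0.1557 0.01  ]
knob [0.5646 0.2042 0.0681] 0.0013740775092682513
knob [0.562  0.1581 0.0628] 0.0035659734771202865
```

Run:
```python
from h import *
m=R.from_quat([-0.12601549,  0.69636615, -0.69526346,  0.12570997]).as_matrix();print(m.round(3))
for az in (70,-110,80):pass
z=m[:,2];print(np.degrees(np.arctan2(z[1],z[0])))
```

```text
[[-0.937 -0.001  0.35 ]
 [-0.35   0.001 -0.937]
 [ 0.    -1.    -0.002]]
-69.4938008020135
```

Call:
{"op": "servo_tool", "data": {
  "commands": [
    [45,29,53,20,0,0,7],
    [45,58,105,40,0,0,14],
    [45,87,158,60,0,0,21],
    [45,116,210,80,0,0,28],
    [45,145,263,90,0,0,34],
    [45,174,315,90,0,0,41],
    [45,204,368,90,0,0,48],
    [45,233,420,90,0,0,55],
    [45,262,473,90,0,0,62],
    [45,291,526,90,0,0,68]
  ],
  "newtons": 40
}}

```text
t: 1.35
tool_pos: [0.5452, -0.151, 0.3204]
tcp_rot: [-0.495, 0.506, -0.505, 0.494]
wrist_force: [0.8, -0.5, 0.2]
opening: 0.0386
```

Call:
{"op": "servo_tool", "data": {
  "commands": [
    [45,29,52,0,0,0,0],
    [45,58,104,0,0,0,0],
    [45,87,156,-20,0,0,0],
    [45,116,208,-50,0,0,0],
    [45,116,208,-100,0,0,0],
    [45,116,208,-150,0,0,0],
    [45,116,208,-200,0,0,0],
    [45,116,208,-200,0,0,0]
  ]
}}

```text
t: 2.35
tool_pos: [0.6587, 0.0565, 0.1167]
tcp_rot: [-0.497, 0.507, -0.504, 0.492]
wrist_force: [-0.5, -0.9, 0.3]
opening: 0.0383
```

Run:
```python
from h import *
from bench import env
s=env.get_state();print(s["tool_pos"],s["tcp_rot"],s["wrist_force"],s["opening"],s["qpos"])
f=env.grab_frame("wrist");g=env.grab_frame("scene")
np.savez("pics/w1.npz",**f)
print(f["eye"],f["orientation"])
print(proj(f,[.661,.0576,.03]),proj(f,[.663,.1216,.03]))
b=cv2.resize(g["frame"][100:310,150:400],None,fx=1.5,fy=1.8)
c=np.zeros((384,800,3),np.uint8);c[:,:512]=f["frame"];c[:378,512:]=b[:378,40:328]
cv2.imwrite("pics/v1.png",c[:,:,::-1])
```

```text
[0.6586812  0.05649409 0.11668556] [-0.49702496  0.50745722 -0.50362137  0.49175083] [-0.46613264 -0.8851526   0.34504108] 0.038276504527417765 [ 0.06581929  0.68160072 -0.37043796  1.82073026  0.35438451  0.71438278
 -0.5241311 ]
[0.66093632 0.13939636 0.26013517] [ 0.98672555 -0.0102833  -0.00682014  0.16192724]
[260.58715785 195.07486404] [261.7726012  116.85268423]
```

View pics/v1.png

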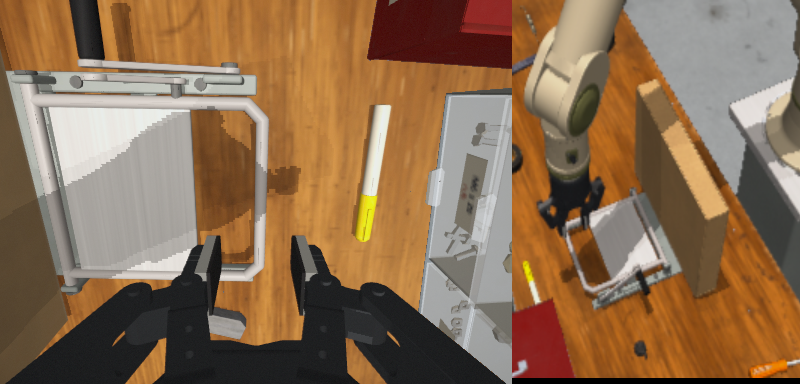

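Call:
{"op": "servo_tool", "data": {
  "commands": [
    [45,2,1,-40,0,0,0],
    [45,2,1,-75,0,0,0],
    [45,2,1,-103,0,0,0],
    [45,2,1,-103,0,0,0],
    [0,2,1,-103,0,0,0],
    [0,2,1,-103,0,0,0],
    [0,2,1,-103,0,0,0],
    [0,2,1,-103,0,0,0]
  ]
}}

```text
t: 3.45
tool_pos: [0.6619, 0.0584, 0.0205]
tcp_rot: [-0.495, 0.506, -0.505, 0.493]
wrist_force: [-8.8, 0.5, 9.1]
opening: 0.0085
```

Call:
{"op": "servo_tool", "data": {
  "commands": [
    [0,-1,0,21,0,0,0],
    [0,-5,0,42,0,0,0],
    [0,-11,0,62,0,0,0],
    [0,-20,1,81,0,0,0],
    [0,-31,1,99,0,0,0],
    [0,-43,1,115,0,0,0],
    [0,-58,2,130,0,0,0],
    [0,-75,2,143,0,0,0],
    [0,-88,2,152,0,0,0],
    [0,-88,2,152,0,0,0]
  ]
}}

```text
t: 4.7
tool_pos: [0.5757, 0.0617, 0.1758]
tcp_rot: [0.493, -0.505, 0.506, -0.496]
wrist_force: [5.1, 2.8, 10.6]
opening: 0.0078
```

Run:
```python
from h import *
from bench import env
s=env.get_state();print(s["tool_pos"],s["wrist_force"],s["opening"])
f=env.grab_frame("wrist");g=env.grab_frame("scene")
b=cv2.resize(g["frame"][100:310,170:362],None,fx=1.5,fy=1.8)
c=np.zeros((384,800,3),np.uint8);c[:,:512]=f["frame"];c[:378,512:]=b
cv2.imwrite("pics/v2.png",c[:,:,::-1])
```

```text
[0.5757455  0.06171578 0.17583832] [ 5.06699353  2.78176227 10.58992937] 0.007780435184917917
```

View pics/v2.png

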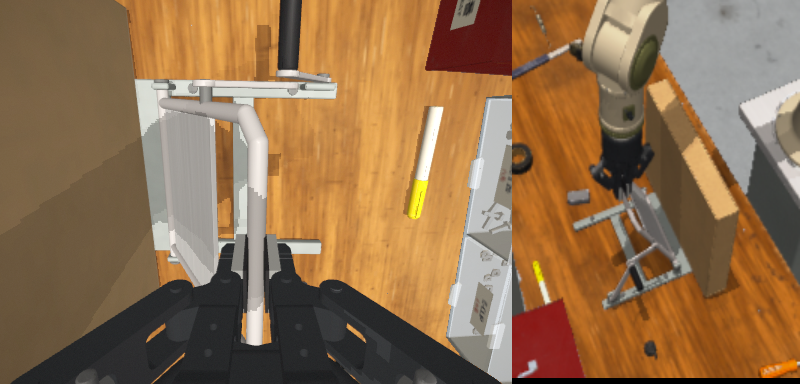

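Call:
{"op": "servo_tool", "data": {
  "commands": [
    [0,-6,0,4,0,0,0],
    [0,-11,0,7,0,0,0],
    [0,-11,0,7,0,0,0],
    [0,-11,0,7,0,0,0]
  ]
}}

```text
t: 5.3
tool_pos: [0.5641, 0.0622, 0.1826]
tcp_rot: [0.494, -0.505, 0.506, -0.495]
wrist_force: [-2.4, 4.3, 0.2]
opening: 0.0078
```

Call:
{"op": "servo_tool", "data": {
  "commands": [
    [40,0,0,0,0,0,0],
    [40,0,0,0,0,0,0],
    [40,0,0,0,0,0,0],
    [40,0,0,40,0,0,0],
    [40,0,0,80,0,0,0],
    [40,0,0,120,0,0,0],
    [40,0,0,120,0,0,0]
  ]
}}

```text
t: 6.18
tool_pos: [0.5656, 0.0624, 0.3056]
tcp_rot: [0.492, -0.504, 0.507, -0.497]
wrist_force: [0.1, -0.7, 0.1]
opening: 0.0342
```

Run:
```python
from h import *
from bench import env
s=env.get_state();print(s["tool_pos"],s["wrist_force"],s["opening"])
f=env.grab_frame("top");g=env.grab_frame("scene")
np.savez("pics/t3.npz",**f);np.savez("pics/s3.npz",**g)
b=cv2.resize(g["frame"][180:300,220:340],None,fx=5,fy=5,interpolation=2)
cv2.imwrite("pics/v3.png",b[:,:,::-1])
for th in (1.0,1.05,1.1):
    p=np.array([.11*np.cos(th)-.15,.11*np.sin(th)]);d=np.hypot(*p);A=np.arccos((.088**2+d*d-.056**2)/(2*.088*d));a=np.arctan2(p[1],p[0])-A
    x=.15+.088*np.cos(a);z=.03+.088*np.sin(a);c,s_=np.cos(-.028),np.sin(-.028)
    for y in(.101,.147):
        P=[.4858+c*x-s_*y,.0625+s_*x+c*y,z];print(th,np.round(P,4),((proj(g,P)-[220,180])*5).round())
```

```text
[0.56558329 0.06237645 0.30563365] [ 0.07233271 -0.66956061  0.10040772] 0.03422945426012762
1.0 [0.6027 0.1603 0.1103] [144. 340.]
1.0 [0.604  0.2062 0.1103] [176. 401.]
1.05 [0.5963 0.1604 0.1072] [154. 339.]
1.05 [0.5975 0.2064 0.1072] [186. 401.]
1.1 [0.5881 0.1607 0.1021] [167. 339.]
1.1 [0.5894 0.2067 0.1021] [198. 400.]
```

View pics/v3.png

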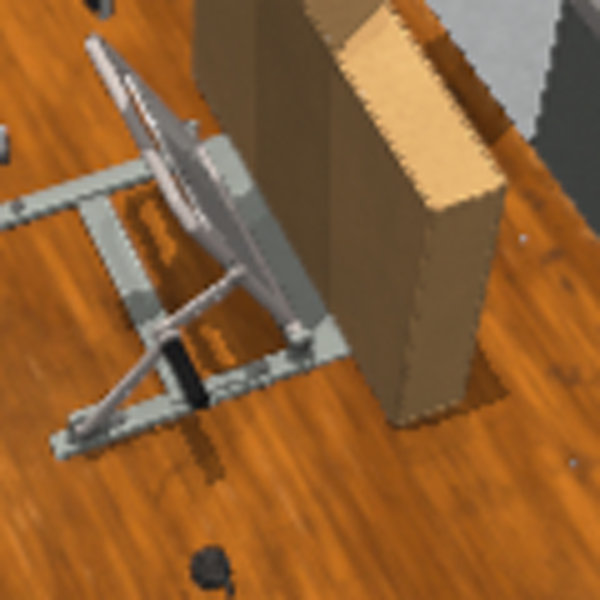

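Call:
{"op": "servo_tool", "data": {
  "commands": [
    [40,10,50,0,0,0,0],
    [40,20,100,0,0,0,0],
    [40,23,134,0,0,0,0],
    [40,23,134,-50,0,0,0],
    [40,23,134,-100,0,0,0],
    [40,23,134,-150,0,0,0],
    [40,23,134,-190,0,0,0],
    [40,23,134,-220,0,0,0],
    [40,23,134,-220,0,0,0]
  ]
}}

```text
t: 7.4
tool_pos: [0.5848, 0.195, 0.0793]
tcp_rot: [-0.496, 0.506, -0.505, 0.493]
wrist_force: [-0.4, -0.5, 0.2]
opening: 0.0343
```

Run:
```python
from h import *
from bench import env
s=env.get_state();print(s["tool_pos"],s["wrist_force"],s["opening"])
f=env.grab_frame("wrist");g=env.grab_frame("scene")
b=cv2.resize(g["frame"][180:300,220:320],None,fx=2.88,fy=3.2)
c=np.zeros((384,800,3),np.uint8);c[:,:512]=f["frame"];c[:,512:]=b
cv2.imwrite("pics/v4.png",c[:,:,::-1])
```

```text
[0.58479355 0.19497852 0.07925814] [-0.43859745 -0.49455381  0.18311811] 0.03429224550548251
```

View pics/v4.png

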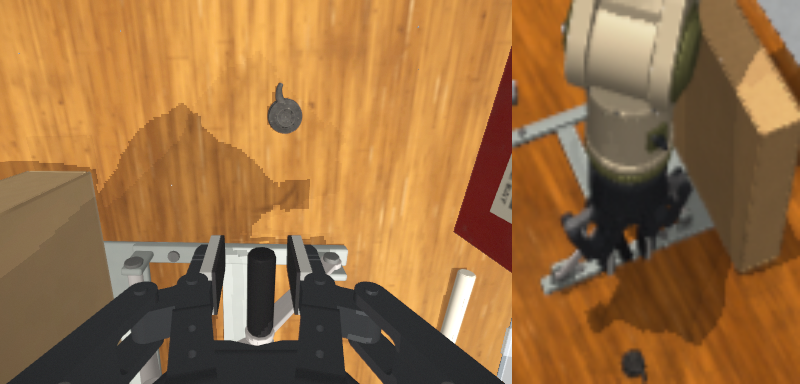

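Call:
{"op": "servo_tool", "data": {
  "commands": [
    [0,4,0,0,0,0,0],
    [0,4,0,0,0,0,0],
    [0,4,0,0,0,0,0],
    [0,4,0,0,0,0,0],
    [0,-1,0,-3,0,0,0],
    [0,-6,0,-8,0,0,0],
    [0,-11,0,-13,0,0,0],
    [0,-15,0,-18,0,0,0],
    [0,-17,0,-20,0,0,0],
    [0,-17,0,-20,0,0,0]
  ],
  "newtons": 30
}}

```text
t: 8.75
tool_pos: [0.5742, 0.197, 0.0653]
tcp_rot: [0.491, -0.504, 0.507, -0.498]
wrist_force: [7.5, -0.5, 22.6]
opening: 0.0126
```

Call:
{"op": "servo_tool", "data": {
  "commands": [
    [0,-7,0,-7,0,0,0],
    [0,-8,0,-9,0,0,0],
    [0,-8,0,-9,0,0,0]
  ]
}}

```text
t: 9.12
tool_pos: [0.5745, 0.1982, 0.0612]
tcp_rot: [0.485, -0.502, 0.511, -0.502]
wrist_force: [13.9, -3.9, 33.4]
opening: 0.0126
```

Call:
{"op": "servo_tool", "data": {
  "commands": [
    [0,0,0,3,0,0,0],
    [35,0,0,3,0,0,0],
    [35,0,0,3,0,0,0],
    [35,0,0,3,0,0,0],
    [35,0,0,60,0,0,0],
    [35,0,0,120,0,0,0],
    [35,0,0,180,0,0,0],
    [35,0,20,240,0,0,0],
    [35,0,20,240,0,0,0]
  ]
}}

```text
t: 10.25
tool_pos: [0.5756, 0.221, 0.3059]
tcp_rot: [0.483, -0.501, 0.511, -0.505]
wrist_force: [-0.0, -0.8, -2.0]
opening: 0.0303
```

Run:
```python
from h import *
from bench import env
s=env.get_state();print(s["tool_pos"],s["tcp_rot"],s["wrist_force"],s["opening"])
g=env.grab_frame("scene");w=env.grab_frame("wrist")
np.savez("pics/s5.npz",**g)
B=lambda x,y,z:[.4858+.9996*x+.028*y,.0625-.028*x+.9996*y,z]
im=cv2.resize(g["frame"][190:280,225:305],None,fx=6,fy=6,interpolation=2)
c=np.zeros((540,800,3),np.uint8);c[:,:480]=im;c[:240,480:]=cv2.resize(w["frame"],(320,240))
cv2.imwrite("pics/v5.png",c[:,:,::-1])
for n,a in(("1.1",125),("straight",136),("stop",140.4)):
    x=.15+.088*np.cos(np.radians(a));z=.03+.088*np.sin(np.radians(a))
    print(n,[((proj(g,B(x,y,z))-[225,190])*6).round() for y in(.1,.147)])
for th in(1.1,1.134): print(th,[((proj(g,B(r*np.cos(th),y,.03+r*np.sin(th)))-[225,190])*6).round() for r,y in((.11,.095),(.175,.064))])
print("pivot",((proj(g,B(.15,.095,.03))-[225,190])*6).round())
```

```text
[0.57556364 0.22099229 0.3059397 ] [ 0.48280845 -0.50060713  0.51082071 -0.50532238] [-0.02089476 -0.79922281 -1.97536265] 0.030263813769276154
1.1 [array([169., 346.]), array([208., 420.])]
straight [array([192., 349.]), array([231., 423.])]
stop [array([200., 351.]), array([239., 425.])]
1.1 [array([257., 276.]), array([179., 181.])]
1.134 [array([263., 272.]), array([189., 174.])]
pivot [ 75. 446.]
```

View pics/v5.png

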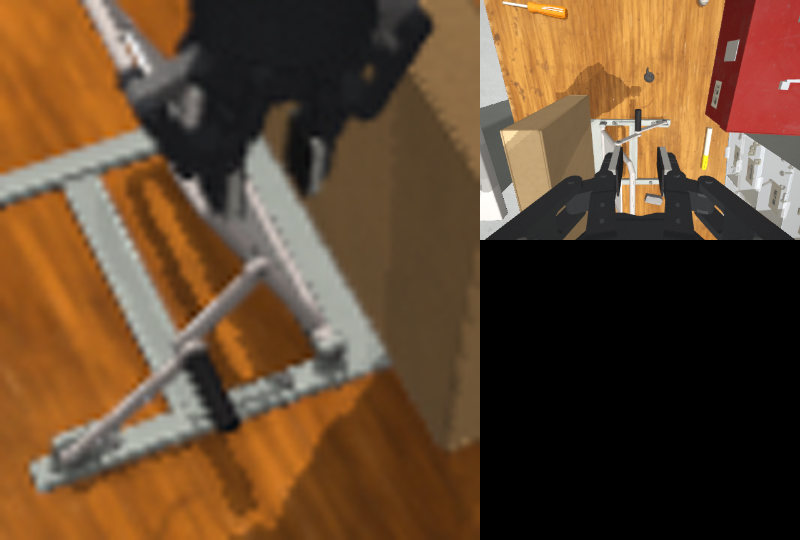

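Call:
{"op": "servo_tool", "data": {
  "commands": [
    [35,0,40,0,-9,0,0],
    [35,0,80,0,-18,0,0],
    [35,0,90,-30,-27,0,0],
    [35,0,90,-60,-36,0,0],
    [35,0,90,-90,-45,0,0],
    [35,0,90,-110,-45,0,0],
    [35,0,90,-110,-45,0,0]
  ]
}}

```text
t: 11.22
tool_pos: [0.5738, 0.3066, 0.1891]
tcp_rot: [0.641, -0.268, 0.663, -0.277]
wrist_force: [0.7, -0.8, 1.2]
opening: 0.0299
```

Run:
```python
from h import *
from bench import env
s=env.get_state();print(s["tool_pos"],s["tcp_rot"],s["wrist_force"],s["qpos"])
w=env.grab_frame("wrist");g=env.grab_frame("scene");np.savez("pics/w6.npz",**w);np.savez("pics/s6.npz",**g)
print(w["eye"])
cv2.imwrite("pics/v6.png",w["frame"][:,:,::-1])
B=lambda x,y,z:[.4858+.9996*x+.028*y,.0625-.028*x+.9996*y,z]
for n,a in(("1.1",125),("straight",136),("stop",140.4)):
    x=.15+.088*np.cos(np.radians(a));z=.03+.088*np.sin(np.radians(a))
    print(n,[proj(w,B(x,y,z)).round() for y in(.101,.147)])
th=1.13;print("pin",proj(w,B(.11*np.cos(th),.095,.03+.11*np.sin(th))),"piv",proj(w,B(.15,.095,.03)))
```

```text
[0.57383865 0.30660396 0.18913074] [ 0.64147356 -0.26816113  0.66305646 -0.27741199] [ 0.65216685 -0.81896797  1.17267008] [-0.68335328  0.81313667 -0.26069402  1.54274989  0.64281496  1.52015035
 -1.21792612]
[0.57146985 0.4658318  0.2339332 ]
1.1 [array([266., 208.]), array([269., 189.])]
straight [array([255., 199.]), array([256., 180.])]
stop [array([251., 195.]), array([252., 176.])]
pin [220.13046817 233.24216073] piv [302.59871197 157.132943  ]
```

View pics/v6.png

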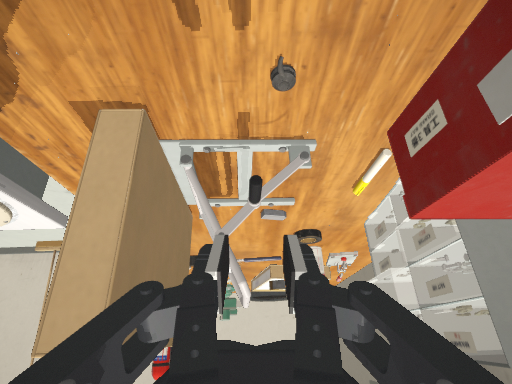

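Run:
```python
from h import *
w=load("pics/w6.npz")
B=lambda x,y,z:[.4858+.9996*x+.028*y,.0625-.028*x+.9996*y,z]
im=cv2.resize(w["frame"][148:238,205:320],None,fx=6,fy=6,interpolation=2)[:,:,::-1].copy()
cv2.imwrite("pics/v7.png",im)
f=lambda p:((proj(w,p)-[205,148]+.5)*6).round()
d=lambda a,r=.088:(.15+r*np.cos(np.radians(a)),.03+r*np.sin(np.radians(a)))
for y in(.092,.098):
  print(y,"piv",f(B(.15,y,.03)),[(n,f(B(d(a)[0],y,d(a)[1]))) for n,a in(("straight",136),("stop",140.4))],"pin",[f(B(.11*np.cos(t),y,.03+.11*np.sin(t))) for t in (1.134,1.12)])
k=cv2.inRange(w["frame"][165:212,240:272],(0,0,0),(50,50,50));c=max(cv2.findContours(k,0,1)[0],key=cv2.contourArea)
print("knob blob",cv2.minAreaRect(c+np.array([240,165])))
for a in (125,136,140.4):print(a,proj(w,B(d(a)[0],.124,d(a)[1])))
```

```text
0.092 piv [586.  66.] [('straight', array([301., 329.])), ('stop', array([278., 307.]))] pin [array([ 93., 521.]), array([100., 517.])]
0.098 piv [591.  50.] [('straight', array([302., 316.])), ('stop', array([278., 294.]))] pin [array([ 90., 510.]), array([ 98., 507.])]
knob blob ((255.5, 188.0), (24.0, 11.0), 90.0)
125 [267.68418394 199.07615826]
136 [255.42840251 190.1750994 ]
140.4 [251.17942922 186.14669342]
```

View pics/v7.png

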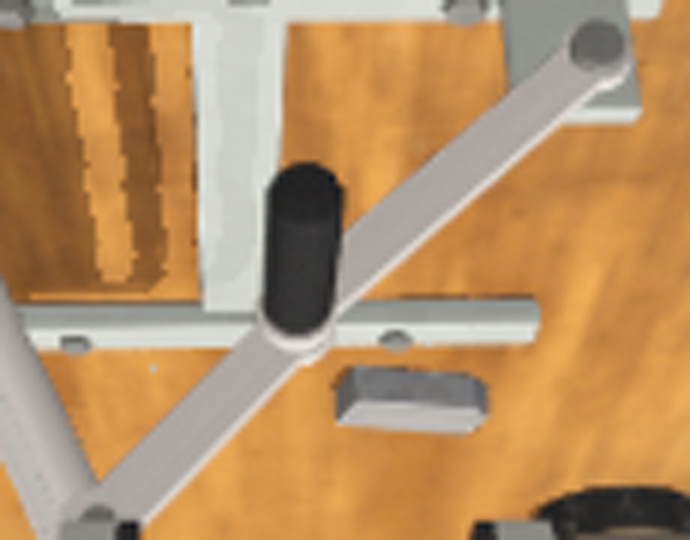

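Run:
```python
from h import *
w=load("pics/w6.npz")
B=lambda x,y,z:[.4858+.9996*x+.028*y,.0625-.028*x+.9996*y,z]
g=cv2.resize(w["frame"][148:238,205:320],None,fx=6,fy=6,interpolation=2)
g=cv2.cvtColor(g,cv2.COLOR_RGB2GRAY)
for l in cv2.createLineSegmentDetector().detect(g)[0][:,0]:
    L=np.hypot(l[2]-l[0],l[3]-l[1]); a=np.degrees(np.arctan2(-(l[3]-l[1]),l[2]-l[0]))%180
    if L>60 and 25<a<60: print(l.round(),L.round(),a.round(1))
f=lambda p:((proj(w,p)-[205,148]+.5)*6)
ang=lambda p,q:np.degrees(np.arctan2(-(q-p)[1],(q-p)[0]))%180
y=.098
for k in (0,.04,.08,.12,.16,.2):   # bend past straight -> solve mechanism
    d=np.sqrt(.088**2+.056**2+2*.088*.056*np.cos(k))
    A=np.arcsin(.056*np.sin(k)/d)
    # pin on circle about hinge
    c=(.15**2+.11**2-d*d)/(2*.15*.11);th=np.arccos(c)
    pin=np.array([.11*np.cos(th),.11*np.sin(th)]);al=np.arctan2(pin[1],pin[0]-.15)+A
    kn=np.array([.15+.088*np.cos(al),.088*np.sin(al)])
    P=[f(B(q[0],y,.03+q[1])) for q in (np.array([.15,0]),kn,pin)]
    print(k,"th",th.round(3),"lower",ang(P[1],P[0]).round(1),"upper",ang(P[2],P[1]).round(1),P[1].round(), f(B(kn[0],.101,.03+kn[1])).round(),f(B(kn[0],.147,.03+kn[1])).round())
```

```text
[536. 134. 337. 306.] 263.0 40.8
[337. 317. 562. 123.] 297.0 40.8
[588.  89. 536. 134.] 68.0 40.9
[148. 524. 298. 368.] 217.0 46.0
[284. 370. 143. 517.] 203.0 46.2
0 th 1.137 lower 42.5 upper 42.5 [301. 316.] [302. 309.] [309. 194.]
0.04 th 1.137 lower 41.6 upper 43.9 [296. 311.] [297. 305.] [303. 189.]
0.08 th 1.136 lower 40.6 upper 45.2 [291. 307.] [292. 300.] [297. 184.]
0.12 th 1.135 lower 39.7 upper 46.6 [287. 302.] [287. 296.] [292. 179.]
0.16 th 1.133 lower 38.7 upper 48.0 [282. 298.] [282. 291.] [287. 174.]
0.2 th 1.131 lower 37.8 upper 49.4 [278. 293.] [278. 286.] [282. 169.]
```

Call:
{"op": "servo_tool", "data": {
  "commands": [
    [0,0,-20,20,9,0,0],
    [0,0,-45,20,18,0,0],
    [0,0,-70,10,27,0,0],
    [0,-1,-90,0,36,0,0],
    [0,-2,-103,-20,45,0,0],
    [0,-2,-103,-50,45,0,0],
    [0,-2,-103,-70,45,0,0],
    [0,-2,-103,-80,45,0,0],
    [0,-2,-103,-80,45,0,0]
  ]
}}

```text
t: 12.45
tool_pos: [0.5737, 0.2033, 0.1137]
tcp_rot: [0.484, -0.503, 0.511, -0.502]
wrist_force: [-0.7, 0.9, 0.3]
opening: -0.0
```

Call:
{"op": "servo_tool", "data": {
  "commands": [
    [0,0,0,-12,0,0,0],
    [0,0,0,-17,0,0,0],
    [0,-1,0,-21,0,0,0],
    [0,-2,0,-25,0,0,0],
    [0,-3,0,-28,0,0,0],
    [0,-3,0,-28,0,0,0]
  ]
}}

```text
t: 13.2
tool_pos: [0.5716, 0.2039, 0.091]
tcp_rot: [0.482, -0.501, 0.513, -0.503]
wrist_force: [-13.1, -7.3, 56.6]
opening: -0.0001
```

Call:
{"op": "servo_tool", "data": {
  "commands": [
    [0,0,0,10,0,0,0],
    [0,1,0,40,0,0,0],
    [0,2,20,80,-9,0,0],
    [0,2,45,110,-18,0,0],
    [0,2,70,110,-27,0,0],
    [0,2,90,100,-36,0,0],
    [0,2,103,98,-45,0,0],
    [0,2,103,98,-45,0,0],
    [0,2,103,98,-45,0,0]
  ]
}}

```text
t: 14.32
tool_pos: [0.5737, 0.3066, 0.1886]
tcp_rot: [0.638, -0.267, 0.665, -0.281]
wrist_force: [0.1, -0.6, 0.3]
opening: 0.0003
```

```bash
cat > side.py <<'E'
from h import *
from bench import env
s=env.get_state();print(s["tool_pos"],s["wrist_force"])
w=env.grab_frame("wrist");np.savez("pics/w8.npz",**w)
B=lambda x,y,z:[.4858+.9996*x+.028*y,.0625-.028*x+.9996*y,z]
piv=proj(w,B(.15,.098,.03)); o=np.array([int(piv[0])-97,int(piv[1])-8])
c=w["frame"][max(o[1],0):o[1]+92,o[0]:o[0]+115]
im=cv2.resize(c,None,fx=6,fy=6,interpolation=2);cv2.imwrite("pics/v8.png",im[:,:,::-1])
for l in cv2.createLineSegmentDetector().detect(cv2.cvtColor(im,cv2.COLOR_RGB2GRAY))[0][:,0]:
    L=np.hypot(l[2]-l[0],l[3]-l[1]); a=np.degrees(np.arctan2(-(l[3]-l[1]),l[2]-l[0]))%180
    if L>60 and 25<a<65: print(l.round(),L.round(),a.round(1))
f=lambda p:((proj(w,p)-o+.5)*6)
ang=lambda p,q:np.degrees(np.arctan2(-(q-p)[1],(q-p)[0]))%180
for k in (0,.05,.1,.15,.2):
    d=np.sqrt(.088**2+.056**2+2*.088*.056*np.cos(k));A=np.arcsin(.056*np.sin(k)/d)
    th=np.arccos((.15**2+.11**2-d*d)/(2*.15*.11))
    pin=np.array([.11*np.cos(th),.11*np.sin(th)]);al=np.arctan2(pin[1],pin[0]-.15)+A
    kn=np.array([.15+.088*np.cos(al),.088*np.sin(al)])
    P=[f(B(q[0],.098,.03+q[1])) for q in (np.array([.15,0]),kn,pin)]
    print(k,"lower",ang(P[1],P[0]).round(1),"upper",ang(P[2],P[1]).round(1),P[1].round())
E
python3 side.py
```

```text
[0.57369828 0.30658467 0.18862896] [ 0.09542344 -0.56398081  0.25571545]
[320. 311. 459. 200.] 178.0 38.6
[460. 200. 550. 128.] 115.0 38.5
[534. 129. 343. 282.] 245.0 38.6
[215. 446. 287. 359.] 113.0 50.3
[148. 528. 214. 448.] 104.0 50.4
[282. 353. 144. 520.] 217.0 50.4
0 lower 43.0 upper 43.0 [301. 321.]
0.05 lower 41.8 upper 44.7 [295. 315.]
0.1 lower 40.6 upper 46.4 [289. 309.]
0.15 lower 39.4 upper 48.1 [283. 304.]
0.2 lower 38.3 upper 49.8 [277. 298.]
```

Call:
{"op": "servo_tool", "data": {
  "commands": [
    [0,0,0,55,9,0,0],
    [0,0,0,110,18,0,0],
    [0,0,-20,165,27,0,0],
    [0,0,-70,200,36,0,0],
    [0,0,-120,200,45,0,0],
    [0,-10,-170,200,45,0,0],
    [0,-20,-220,200,45,0,0],
    [0,-40,-240,200,45,0,0],
    [0,-80,-240,200,45,0,0],
    [0,-80,-240,200,45,0,0]
  ]
}}

```text
t: 15.62
tool_pos: [0.4916, 0.0637, 0.391]
tcp_rot: [0.481, -0.501, 0.515, -0.503]
wrist_force: [0.1, 0.5, 0.0]
opening: -0.0003
```

Run:
```python
from bench import env
s=env.get_state();print(s["tool_pos"],s["qpos"].round(2),s["wrist_force"])
```

```text
[0.4915709  0.06372661 0.39102882] [ 0.13  0.16 -0.43  1.9   0.08  1.06 -0.37] [0.07195653 0.51336442 0.04344085]
```

Call:
{"op": "servo_tool", "data": {
  "commands": [
    [0,-25,1,0,0,9,0],
    [0,-55,2,0,0,17,0],
    [0,-90,3,0,0,25,0],
    [0,-128,3,0,0,25,0],
    [0,-128,3,-40,0,25,0],
    [0,-128,3,-80,0,25,0],
    [0,-128,3,-80,0,25,0]
  ]
}}

```text
t: 16.5
tool_pos: [0.3629, 0.0657, 0.3103]
tcp_rot: [-0.581, 0.599, -0.398, 0.381]
wrist_force: [-0.2, 0.3, 0.3]
opening: 0.0
```

Run:
```python
from h import *
from bench import env
s=env.get_state();print(s["tool_pos"],s["qpos"].round(2),s["wrist_force"],R.from_quat(s["tcp_rot"]).as_matrix().round(3)[:,1])
g=env.grab_frame("scene");np.savez("pics/s9.npz",**g)
cv2.imwrite("pics/v9.png",cv2.resize(g["frame"][90:290,190:410],None,fx=3,fy=3,interpolation=2)[:,:,::-1])
```

```text
[0.36286762 0.06565702 0.31028133] [ 0.11  0.29 -0.45  2.03 -0.02  1.23 -0.37] [-0.21719644  0.34316778  0.30895973] [-0.392  0.008 -0.92 ]
```

View pics/v9.png

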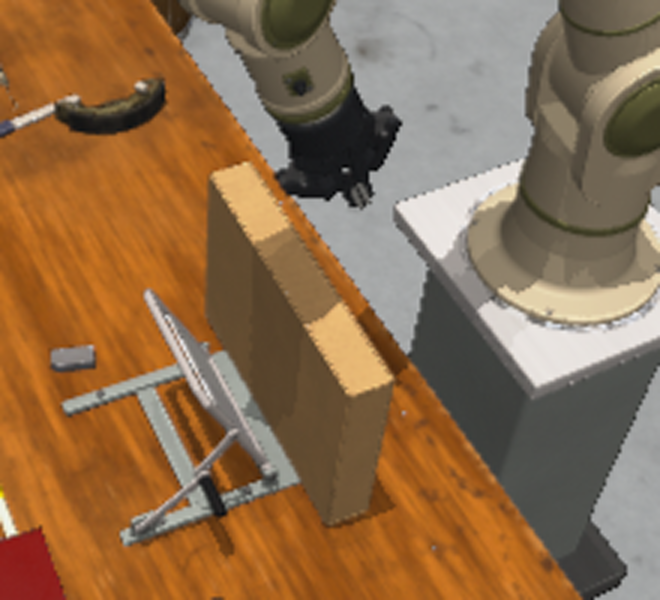

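Call:
{"op": "servo_tool", "data": {
  "commands": [
    [0,0,0,0,4,0,9.2],
    [0,0,0,0,7.8,0,18.4],
    [0,0,0,0,11.8,0,27.6],
    [0,0,0,0,15.7,0,36.8],
    [0,0,0,0,19.6,0,46],
    [0,0,0,0,23.5,0,55.2],
    [0,0,0,0,27.4,0,64.4],
    [0,0,0,0,31.4,0,73.6],
    [0,0,0,0,35.3,0,82.8],
    [0,0,0,0,35.3,0,82.8]
  ]
}}

```text
t: 17.8
tool_pos: [0.3646, 0.066, 0.313]
tcp_rot: [0.694, -0.156, -0.131, -0.69]
wrist_force: [0.4, -0.1, 0.2]
opening: 0.0001
```

Run:
```python
from h import *
from bench import env
s=env.get_state();print(s["tool_pos"],s["qpos"].round(2),s["wrist_force"],R.from_quat(s["tcp_rot"]).as_matrix().round(3))
```

```text
[0.36458238 0.06604493 0.31296321] [ 0.36  0.35 -0.8   2.01  0.08  1.26  1.05] [ 0.41743795 -0.07098869  0.24180654] [[ 0.917 -0.397  0.034]
 [-0.036  0.002  0.999]
 [-0.397 -0.918 -0.012]]
```

Call:
{"op": "servo_tool", "data": {
  "commands": [
    [0,-2,1,-30,0,0,0],
    [0,-2,1,-60,0,0,0],
    [0,-2,1,-91,0,0,0],
    [0,-2,1,-91,0,0,0]
  ]
}}

```text
t: 18.3
tool_pos: [0.3624, 0.0667, 0.2217]
tcp_rot: [0.694, -0.158, -0.13, -0.69]
wrist_force: [-0.6, 1.2, 0.2]
opening: -0.0002
```

Call:
{"op": "servo_tool", "data": {
  "commands": [
    [0,10,0,0,0,0,0],
    [0,18,0,0,0,0,0],
    [0,25,0,0,0,0,0],
    [0,32,0,0,0,0,0],
    [0,38,0,0,0,0,0],
    [0,44,0,0,0,0,0],
    [0,50,0,0,0,0,0],
    [0,55,0,0,0,0,0]
  ]
}}

```text
t: 19.3
tool_pos: [0.4178, 0.0667, 0.2217]
tcp_rot: [0.694, -0.158, -0.13, -0.69]
wrist_force: [-0.3, -0.2, -0.2]
opening: -0.0003
```

```bash
cat > cart.py <<'E'
from h import *
from bench import env
import sys
s=env.get_state();print(s["t"],s["tool_pos"],s["wrist_force"])
g=env.grab_frame("scene");np.savez("pics/s_%s.npz"%sys.argv[1],**g)
t=env.grab_frame("top");np.savez("pics/t_%s.npz"%sys.argv[1],**t)
cv2.imwrite("pics/c_%s.png"%sys.argv[1],cv2.resize(g["frame"][90:290,190:410],None,fx=3,fy=3,interpolation=2)[:,:,::-1])
h=cv2.cvtColor(t["frame"][190:235],cv2.COLOR_RGB2HSV);m=cv2.inRange(h,(12,70,170),(25,160,255));m[:,:165]=0;m[:,285:]=0
c=max(cv2.findContours(m,0,1)[0],key=cv2.contourArea);print(cv2.boundingRect(c),cv2.minAreaRect(c),cv2.contourArea(c))
E
python3 cart.py a
```

```text
19.3 [0.41782258 0.06671537 0.22165403] [-0.27433648 -0.19166284 -0.16077983]
(178, 2, 33, 15) ((194.0, 9.0), (14.0, 32.0), 90.0) 335.5
```

Call:
{"op": "servo_tool", "data": {
  "commands": [
    [0,6,0,0,0,0,0],
    [0,12,0,0,0,0,0],
    [0,17,0,0,0,0,0],
    [0,21,0,0,0,0,0],
    [0,25,0,0,0,0,0]
  ]
}}

```text
t: 20.02
tool_pos: [0.4432, 0.0668, 0.2216]
tcp_rot: [0.694, -0.158, -0.13, -0.69]
wrist_force: [-0.7, -0.2, -0.1]
opening: 0.0001
```

```bash
python3 cart.py b
```

```text
20.025 [0.4432263  0.0667868  0.22158417] [-0.7124456  -0.15901697 -0.06343038]
(264, 15, 5, 7) ((266.75, 17.749984741210938), (5.830951690673828, 2.915475845336914), 59.036251068115234) 2.0
```

View pics/c_b.png

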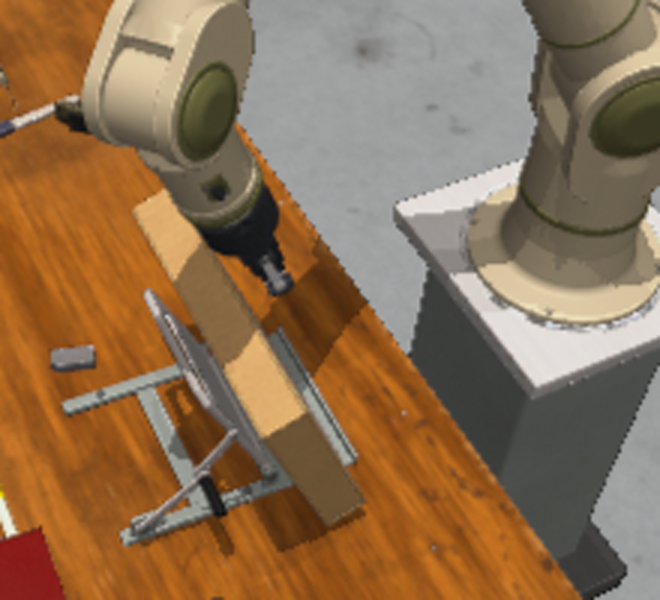

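Call:
{"op": "servo_tool", "data": {
  "commands": [
    [0,-30,0,0,0,0,0],
    [0,-60,0,10,0,0,0],
    [0,-70,0,60,0,0,0],
    [0,-70,0,110,0,0,0],
    [0,-70,0,110,0,0,0],
    [0,-70,0,110,0,0,0]
  ]
}}

```text
t: 20.88
tool_pos: [0.3731, 0.0666, 0.3313]
tcp_rot: [0.694, -0.158, -0.13, -0.69]
wrist_force: [-0.2, -0.3, -0.5]
opening: 0.0001
```

Run:
```python
from h import *
from bench import env
import time
f0=load("pics/s_b.npz")
for u,v in [(262,440),(303,405),(330,525),(365,508)]:
    e,d=ray(f0,(190+u/3,90+v/3));print(np.round(e+d*(.2245-e[1])/d[1],3))
g=env.grab_frame("scene");g2=env.grab_frame("scene");g0=load("pics/s_b.npz")
reg=np.s_[150:290,230:330]
print("diff now",np.abs(g["frame"][reg].astype(int)-g2["frame"][reg]).max(),"vs b mean on end face",np.abs(g["frame"][225:265,275:312].astype(int)-g0["frame"][225:265,275:312]).mean())
# carton end-face corners by bright/dark colours -> LSD lines in left end-face region
c=cv2.resize(g["frame"][215:275,265:320],None,fx=6,fy=6,interpolation=2)
for l in cv2.createLineSegmentDetector().detect(cv2.cvtColor(c,cv2.COLOR_RGB2GRAY))[0][:,0]:
    if np.hypot(l[2]-l[0],l[3]-l[1])<90: continue
    P=[]
    for q in (l[:2],l[2:]):
        e,d=ray(g,q/6-.42+[265,215]);p=e+d*(.2245-e[1])/d[1];P.append(p)
    w=P[1]-P[0];print(l.round(),P[0].round(3),P[1].round(3),"lean deg",np.degrees(np.arctan2(w[0],w[2])).round(1))
# knob / backrest unchanged?
d=np.abs(g["frame"][245:275,228:268].astype(int)-load("pics/s9.npz")["frame"][245:275,228:268]);print("stay region change",d.mean())
s=env.get_state();print(s["t"],s["tool_pos"],s["wrist_force"])
```

```text
[0.547 0.225 0.222]
[0.507 0.225 0.254]
[0.454 0.225 0.003]
[0.412 0.225 0.009]
diff now 50 vs b mean on end face 21.760585585585584
[ 24. 156. 105. 101.] [0.573 0.225 0.22 ] [0.533 0.225 0.239] lean deg -64.2
stay region change 3.789722222222222
20.975 [0.37291842 0.06652117 0.33075172] [-0.26115192  0.58458077 -0.26900021]
```

Call:
{"op": "servo_tool", "data": {
  "commands": [
    [0,0,0,0,0,0,0],
    [0,0,0,0,0,0,0],
    [0,0,0,0,0,0,0],
    [0,0,0,0,0,0,0],
    [0,0,0,0,0,0,0],
    [0,0,0,0,0,0,0],
    [0,0,0,0,0,0,0],
    [0,0,0,0,0,0,0]
  ]
}}

```text
t: 21.98
tool_pos: [0.3729, 0.0665, 0.3308]
tcp_rot: [0.694, -0.159, -0.13, -0.69]
wrist_force: [-0.4, 0.3, 0.3]
opening: -0.0002
```

Run:
```python
from h import *
from bench import env
g=env.grab_frame("scene");t=env.grab_frame("top")
for _ in range(8): g2=env.grab_frame("scene")
d=np.abs(g["frame"].astype(int)-g2["frame"]);
print("still: carton",d[150:290,230:330].mean(),d[150:290,230:330].max(),"bench bg",d[300:380,0:100].mean())
c=cv2.resize(g["frame"][215:275,265:320],None,fx=6,fy=6,interpolation=2)
for l in cv2.createLineSegmentDetector().detect(cv2.cvtColor(c,cv2.COLOR_RGB2GRAY))[0][:,0]:
    if np.hypot(l[2]-l[0],l[3]-l[1])<60: continue
    P=[(lambda e,d:e+d*(.2245-e[1])/d[1])(*ray(g,q/6-.42+[265,215])) for q in (l[:2],l[2:])]
    w=P[1]-P[0];print(l.round(),P[0].round(3),P[1].round(3),"deg",np.degrees(np.arctan2(w[0],w[2])).round(1))
# carton lateral ends from top view
h=cv2.cvtColor(t["frame"],cv2.COLOR_RGB2HSV);m=cv2.inRange(h,(12,60,120),(25,165,255));m[:140]=0;m[240:]=0;m[:,:160]=0;m[:,290:]=0
m=cv2.morphologyEx(m,cv2.MORPH_OPEN,np.ones((5,5)))
x,y,w,hh=cv2.boundingRect(m);print(x,y,w,hh,onz(t,(x,y+8),.23),onz(t,(x+w,y+8),.23))
P=[(lambda c:proj(t,[c[0],c[1],.23]))((.55,yy)) for yy in (.224,-.09)];print("expected cols",P)
```

```text
still: carton 0.39154761904761903 30 bench bg 0.369125
[ 24. 156. 105. 101.] [0.574 0.225 0.22 ] [0.533 0.225 0.239] deg -64.3
[270. 237. 234. 182.] [0.424 0.225 0.049] [0.453 0.225 0.12 ] deg 22.2
[105.  97. 184. 165.] [0.533 0.225 0.242] [0.485 0.225 0.155] deg -151.1
180 161 95 79 [0.57013909 0.2226813  0.23      ] [ 0.57870128 -0.09338302  0.23      ]
expected cols [array([179.39150831, 175.02497159]), array([273.77572887, 177.557104  ])]
```

```bash
python3 -c "
from bench import env
print(env.finish_job())"
```

```text
the job is handed in; nothing more can be done
None
```

The rest is set up with its stay locked, and the carton is left leaning against the backrest. I handed the job in at about 22.5 s of the 61 s allowed; no verdict was reported.

**What I did:**
- **Lift:** I gripped the bar, swung the backrest up to about 1.1 rad and let go. It held.
- **Lock:** My first go at the knob, gripping it, reached only about 0.09 rad past straight (knuckle about 2.89 rad, short of the 2.9 needed). I then pressed it down from above with shut fingers until it stopped.
- **Carton:** I pushed it near the top edge until it tipped back, then drew the arm clear.

**What the last checks showed:**
- **Stay:** After the second push, a close side view gave a bend of 11.8° past straight. That is about 0.2 rad, a knuckle angle of about 3.0, so at the stop. I did not repeat that view after the carton came to rest. A rougher comparison of the stay in the scene pictures, taken just after I drew back, showed little change.
- **Carton:** It leans about 26 to 29° back and was still over about 0.4 s. Its centre is a few millimetres at most from the mid-plane and close to above the hinge line. One short edge line read 22°, which disagrees with the others but is still within limits.
- **Other things:** The arm touches nothing. I saw no bystander moved in the pictures, but did not measure them at the end.
- **Forces:** The highest wrist force reported was about 59 N, during the press on the knob with the fingertips (limit 120 N). On the first go at the knob I think the gripper's body may have touched the stay or backrest frame; the wrist force was then up to about 36 N. That is under the 40 N limit for the body.

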